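# Open the wheel pen and lay its gate on the stop

### The arm

A 6-joint arm with a two-finger parallel gripper is mounted at the origin on the work surface. World frame = base frame: x ahead of the robot, y to its left, z up, the work surface at z = 0. Lengths are in m, angles in degrees, forces in N, time in s.
With the tool pointing down it reaches from about 0.375 to 0.9 m from the base axis. Payload 3.1 kg.
Tool frame: the origin (TCP) lies between the finger pads; the fingertips stand 11 mm ahead of it and the grasp point (between the pads) lies 8 mm behind it; z points along the fingers, y is the line along which they close (so a half turn about z gives the same grasp; the last joint's range is limited). The gripper opens to 87 mm and grips with 3 to 60 N. Pads are 19 mm wide; open, the fingers measure 117 mm over their backs; the gripper's body (75 mm by 190 mm) begins 51 mm behind the grasp point.
Start: joints at [61.965, 30.224, 82.088, -0, 67.689, -10.227], TCP at [0.191, 0.595, 0.234] pointing down, gripper open.
Joint ranges: [-176.69, 176.69], [-43.24, 126.21], [12.49, 139.97], [-82, 262], [0, 151.66], [-163.58, 163.58]. Speed limits (degrees/s): [159.86, 159.86, 180, 180, 180, 180].

### API

Orientations are given as a 3x3 rotation matrix whose columns are the frame's x, y, z axes.
In Python, from rig import bot, viewer, workorder, models gives the robot as it stands.
- The arm moves only by the shell command python3 -m jog 'ROWS'. ROWS is JSON, a list of rows, each a list of 7 numbers: the opening, from 0 (shut) to 1 (fully open), then the shift along the tool's x, y, z in m, then the turn, a rotation vector about the tool's x, y, z in degrees. In form: [[claw, x, y, z, ax, ay, az], ...]. A call has 1 to 20 rows; each row is the pose to reach, as a shift and turn from the pose commanded when the call began, along the tool's axes at that moment; what a row does not reach only later rows make up. A row lasts 1/8 s, in which the tool goes at most 62.5 mm and 10.7 degrees, less where a joint would pass 70% of its speed; a pose out of reach is approached as far as the arm can. A call with a gripper value outside its range is refused whole. The fingers move at their own pace and stop on an object; the grip force is fixed at half the most. Time passes only in rows, so rows that repeat a pose let the fingers close. It gives the time, the measured TCP pose, the force, the opening and the grip force at its end, in the units of the state.
- bot.read_state(): the state, without advancing time (a new reading comes with each control period).
- viewer.capture(name): name is "side" or "top"; returns (picture, depth): 384x512x3 uint8, blue, green, red; 384x512 float32, m along the optical axis (not along the pixel's ray), 0 where there is no reading.
- viewer.camera_info(name): a dict with "fx", "fy", "cx", "cy" (pixels), "world_to_cam" (4x4, takes a point from world to camera coordinates). Camera axes: x right, y down, z forward; pixel columns grow to the right and rows downward; lengths in m; the calibration is good to about 2 mm. A picture is of the moment at which its call begins. camera_info takes no time and is no camera call.
- workorder.hand_in(): hands the job in; it is judged then, once.
Trained networks look in the newest picture that a camera, given by its name, has taken for a name from the list of things; names that differ only in an ending like _2 or _b are one class to them, and where a whole thing is asked for, a point or a joint stands for the part that bears it (a point fixed in the world has none). Each returns a list of dicts, best first, with "p" (0 to 1); they miss things now and then, are a little off and sometimes report something else, mostly with a low value. They report only what shows in the picture. A call takes as long as a camera call.
- models.outline_of(camera, thing): "mask" (384x512 bool, what is visible of it).
- models.tip_of(camera, thing): "xyz" ([x, y, z] in m, in world coordinates, good to about 4 mm: a listed point, or the origin of a listed thing).
The state is a dict: "time_s": time; "joint_positions": joint angles; "qvel": joint speeds; "tau": joint torques, N m; "position": TCP position; "tcp_rot": TCP orientation; "force": force on the tool from outside, world axes, zero at the start; "moment": the same for the moment, N m; "opening": opening from 0.0 (shut) to 1.0 (fully open); "grasp_force": force on a finger pad.
Only numpy, scipy, OpenCV 4.12 (cv2) and the standard library are available. Lean on these libraries where they do the work, as an engineer would, in place of code of your own. Each camera call takes 0.05 s, during which the arm holds its last target. There are 200 camera calls.

### The job

Open the wooden parts pen so the amber wheels can be reached: turn the black clamp knob about a quarter turn, either way, until its steel dog is clear of the gate, then lift the slatted gate by its brass pull, over past upright, and lay it gently against its red-tipped stop screw so that it leans there by itself. Ease it back until you feel the stop: do not let it fall against the stop or force it, because the screw is set differently every time. Leave the wheels, the pewter stand, the turquoise dome and the aluminium tube where they are.

Things in the scene. Friction and masses are not known exactly. Their poses are not given: they have to be found in the camera images.
- pen: Fixed open-topped wooden box, 180 (x) x 220 (y) x 70 mm high, walls and floor 12 mm; origin at the centre of its underside. Its own +x points from the knob side to the hinge side, z up. A dark wooden block (48 x 56 x 70 mm high, centred at x -114, y -60 mm) stands against its -x side and carries the clamp knob.
- gate (a joint): Hinge angle of the slatted wooden gate that lies on the pen's rim: 0 closed, grows as it opens, pi/2 upright. The gate is 180 x 220 x 12 mm, about 0.4 kg, hinged along the pen's +x rim; it falls shut if let go short of upright, and falls back against the stop if let go past upright. It meets the stop somewhere between 1.7 and 2.05 rad, depending on how the screw is set.
- gate_hinge (a point): A fixed point on the hinge axis, 70 mm above the table, level (along the hinge) with the pull; the hinge axis runs along the pen's y.
- pull (a point): Where to pinch the gate's brass pull: a plate standing up from the gate near its free edge, 12 mm thick along the hinge direction, 40 mm long across it, 44 mm tall; this point is on its middle plane, 27 mm above the gate's upper face and 17 mm below the pull's top. Gate closed, it lies 158 mm from the hinge axis towards the pen's -x and 39 mm above it; the axes turn with the gate.
- clamp (a joint): Turn of the clamp knob about the vertical, anticlockwise from above positive, limits -1.75 to 1.75 rad. At 0 its dog (steel bar, 36 mm from the axis to its tip, 12 mm wide, 10 mm thick) points to the pen's +x and lies over the gate's free edge, which it blocks; beyond about 1.05 rad either way it is clear. Starts near 0, stays where it is left.
- clamp_grip (a point): On the clamp knob's axis at the height to grip, 117 mm above the table: the knob's black bar grip is 60 mm long, 14 mm wide and 32 mm tall (its top 15 mm above this point); the bar lies along this point's x, the same way as the dog. The dog's top is 23 mm below this point.
- stop: Fixed steel bracket behind the hinge at the pen's +x side, origin 45 mm above the table on the pen's outer face at its y = -92 mm; its post (24 mm wide, up to 165 mm above the table, 79 to 91 mm behind the hinge) carries, 80 mm above the hinge, a level screw with a red tip (16 mm across) facing the gate. The tip stands 26 to 51 mm behind the hinge axis, a different setting each time.
- wheel0: Amber glass wheel, 64 mm across, 16 mm thick, loose on the pen's floor; origin at the centre of its underside.
- wheel1: As wheel0.
- wheel2: As wheel0.
- stand: Loose pewter stand, 90 mm foot, 120 mm tall; origin at the centre of its underside.
- dome: Loose turquoise resin dome, 80 mm across, 42 mm tall; origin at the centre of its underside.
- tube: Loose aluminium tube standing on end, 48 mm across, 140 mm tall; origin at the centre of its lower end.

How it is judged (in metres and radians):
On the way, in this order (a step that is already met when the one before it is completed fails the run):
1. the clamp's dog is turned clear of the gate ((value of joint clamp above 1.05 rad or value of joint clamp below -1.05 rad)), for 0.2 s.
2. the gate is past upright and touches its stop (value of joint gate above 1.65 rad and contact force between stop and anything else above 0.3 N), for 0.2 s.
At the end, for the whole second after the job is handed in: The gate leans at rest on its stop (gate angle above 1.65 rad, under 0.05 rad/s, pressing on the stop with more than 0.3 N), the clamp is turned more than 1.05 rad either way from 0, and the stand, dome, tube and wheels are within 20 mm of where they stood (all of step 2 and velocity of joint gate between -0.05 and 0.05 rad/s and (value of joint clamp above 1.05 rad or value of joint clamp below -1.05 rad) and not (distance of stand from where it was at the start of the episode above 0.02 m) and not (distance of dome from where it was at the start of the episode above 0.02 m) and not (distance of tube from where it was at the start of the episode above 0.02 m) and not (distance of wheel0 from where it was at the start of the episode above 0.02 m) and not (distance of wheel1 from where it was at the start of the episode above 0.02 m) and not (distance of wheel2 from where it was at the start of the episode above 0.02 m)); the robot touches nothing.
It fails at once if the gate swings back towards its stop faster than 1.5 rad/s (value of joint gate above 1.6 rad and velocity of joint gate above 1.5 rad/s).
It fails at once if the stop is pressed with more than 60 N (contact force between stop and anything else above 60 N).
It fails at once if the stand, dome, tube or a wheel is moved more than 20 mm (distance of any of stand, dome, tube, wheel0, wheel1, wheel2 from where it was at the start of the episode above 0.02 m).
It also fails if it takes over 67 s, if anything falls off the work surface, if the arm or the gripper's body presses on something with over 40 N, if the wrist force passes 120 N, or if a joint passes its speed limit or range.

## Working session

There is one attempt and no reset: what is moved stays moved. The work goes in short steps, Python scripts to look and compute and a shell command to move; the robot and the scene stay as the last step left them, time stands still between calls to the robot, and variables do not carry over. Pictures are saved under pics/ and viewed, at most 10 in all, crops included, and the job is handed in when it is done.

```bash
mkdir -p pics
python3 - <<'E'
from rig import bot, viewer, workorder, models
import cv2,numpy as np
np.set_printoptions(precision=4,suppress=True)
ims=[]
for c in("top","side"):
    p,d=viewer.capture(c); ims.append(p); cv2.imwrite(f"pics/{c}0.png",p)
    for t in("pen","gate_hinge","pull","clamp_grip","stop","stand","dome","tube"):
        r=models.tip_of(c,t); print(c,t,[(np.round(x["xyz"],3).tolist(),round(x["p"],2)) for x in r[:2]])
s=bot.read_state();print(s["time_s"],np.array(s["position"]),np.array(s["tcp_rot"]),s["force"],s["opening"])
E
```

```text
top pen [([0.578, -0.094, -0.0], 0.76)]
top gate_hinge [([0.561, -0.005, 0.07], 0.73)]
top pull [([0.528, -0.157, 0.108], 0.69), ([0.562, -0.004, 0.07], 0.35)]
top clamp_grip [([0.614, -0.223, 0.121], 0.48)]
top stop [([0.686, -0.028, 0.047], 0.73), ([0.59, -0.056, 0.014], 0.57)]
top stand [([0.433, 0.393, 0.001], 0.62)]
top dome [([0.578, -0.094, 0.002], 0.63), ([0.439, -0.422, -0.001], 0.61)]
top tube [([0.608, 0.374, 0.004], 0.8)]
side pen [([0.579, -0.096, -0.002], 0.81), ([0.608, -0.218, 0.118], 0.26)]
side gate_hinge [([0.562, 0.002, 0.072], 0.83)]
side pull [([0.436, 0.388, 0.001], 0.73), ([0.53, -0.156, 0.109], 0.68)]
side clamp_grip [([0.61, -0.221, 0.113], 0.64)]
side stop [([0.691, -0.031, 0.042], 0.62)]
side stand [([0.435, 0.388, -0.002], 0.62)]
side dome [([0.435, -0.421, 0.003], 0.78)]
side tube [([0.61, 0.375, 0.002], 0.58)]
0.9 [0.1911 0.595  0.2336] [[-0.9521  0.3059 -0.    ]
 [ 0.3059  0.9521  0.    ]
 [ 0.      0.     -1.    ]] [ 0.1771  0.0601 -0.2915] 1.0018572348288504
```

View pics/top0.png

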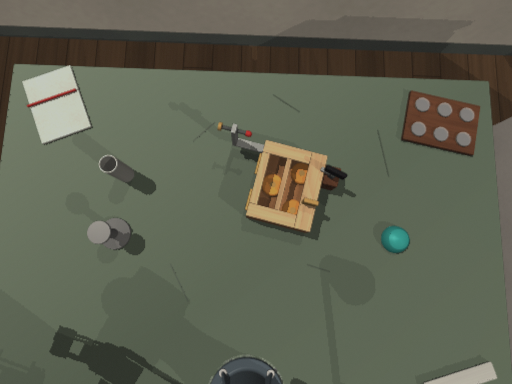

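View pics/side0.png

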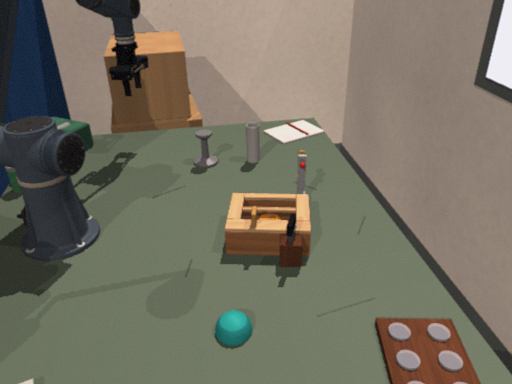

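The pen is at about (287,186) in the top view, with the knob at (335,170), the pull at (311,201) and the red tip at (249,133). The stand, tube and dome are well clear of it. Next I fit the pen frame and plan moves from it.

```bash
cat > h.py <<'E'
from rig import bot, viewer, workorder, models
import cv2,numpy as np,json
from scipy.spatial.transform import Rotation as R
np.set_printoptions(precision=4,suppress=True)
def row(p,Rt):
    "shift (tool axes) and rotvec (deg) from current pose to world p,Rt"
    s=bot.read_state(); R0=np.array(s["tcp_rot"]);p0=np.array(s["position"])
    print("row",R0.T@(np.array(p)-p0), R.from_matrix(R0.T@Rt).as_rotvec(degrees=True))
def frame():
    f=json.load(open("f.json")); c,s=np.cos(f["yaw"]),np.sin(f["yaw"])
    return np.array([f["x"],f["y"],0]),np.array([[c,-s,0],[s,c,0],[0,0,1]]),f["yp"]
def tool(phi):
    "tool rot in world; y=-pen y... phi deg: rotation with gate (0=down)"
    o,P,yp=frame(); a=np.radians(phi)
    z=P@np.array([-np.sin(a),0,-np.cos(a)]); y=-P[:,1]
    return np.c_[np.cross(y,z),y,z]
def st():
    s=bot.read_state();print(s["time_s"],"q",np.array(s["joint_positions"]),"p",np.array(s["position"]),"F",np.array(s["force"]),"op",s["opening"],s["grasp_force"])
E
python3 - <<'E'
from h import *
from scipy.optimize import least_squares
ob={"pen":[(.578,-.094),(.579,-.096)],"gate_hinge":[(.561,-.005),(.562,.002)],"pull":[(.528,-.157),(.53,-.156)],"clamp_grip":[(.614,-.223),(.61,-.221)],"stop":[(.686,-.028),(.691,-.031)]}
def res(v):
    x,y,w,yp=v;c,s=np.cos(w),np.sin(w);l={"pen":(0,0),"gate_hinge":(.09,yp),"pull":(-.068,yp),"clamp_grip":(-.114,-.06),"stop":(.09,-.092)}
    return np.concatenate([np.array([x+c*l[k][0]-s*l[k][1],y+s*l[k][0]+c*l[k][1]])-q for k in ob for q in ob[k]])
r=least_squares(res,[.578,-.095,1.36,.035]);print(r.x,r.fun.reshape(-1,2)*1000)
json.dump(dict(zip(["x","y","yaw","yp"],map(float,r.x))),open("f.json","w"))
o,P,yp=frame()
for c in("top","side"):
    p,d=viewer.capture(c);k=viewer.camera_info(c)
    hsv=cv2.cvtColor(p,cv2.COLOR_BGR2HSV);m=(((hsv[...,0]<6)|(hsv[...,0]>174))&(hsv[...,1]>170)&(hsv[...,2]>80))
    v,u=np.nonzero(m&(d>0));D=d[v,u];pc=np.c_[(u-k["cx"])/k["fx"]*D,(v-k["cy"])/k["fy"]*D,D,np.ones(len(u))]
    w=(np.linalg.inv(k["world_to_cam"])@pc.T).T[:,:3];L=(w-o)@P-np.array([.09,0,.07])
    g=(abs(L[:,1]+.092)<.03)&(L[:,2]>.05)&(L[:,2]<.12);print(c,g.sum(),"red tip behind hinge mm",L[g][:12]*1000)
def knobrot():
    cl=[]
row(o+P@[-.114,-.06,.20],tool(0)); print(tool(0)); st()
E
```

```text
[ 0.5785 -0.0971  1.3531  0.0364] [[ 0.5148 -3.0872]
 [-0.4852 -1.0872]
 [ 1.4253  3.6472]
 [ 0.4253 -3.3528]
 [ 0.3011  1.3763]
 [-1.6989  0.3763]
 [-1.5226  1.6448]
 [ 2.4774 -0.3552]
 [ 1.7814 -1.0811]
 [-3.2186  1.9189]]
top 22 red tip behind hinge mm [[ 48.0233 -96.0002  87.9307]
 [ 45.5243 -96.6968  87.7831]
 [ 49.7277 -92.1253  89.869 ]
 [ 47.4397 -93.7181  86.9125]
 [ 44.7572 -93.5778  89.3737]
 [ 42.3494 -94.6916  87.9225]
 [ 40.0394 -96.3458  84.802 ]
 [ 49.1363 -89.8013  88.9982]
 [ 46.7307 -90.8822  87.6293]
 [ 44.124  -91.0752  89.0613]
 [ 41.6708 -91.9692  88.286 ]
 [ 39.2582 -93.0951  86.7882]]
side 22 red tip behind hinge mm [[ 48.8126 -93.3599  87.1649]
 [ 47.4068 -96.1629  87.8991]
 [ 45.9122 -90.431   85.3711]
 [ 39.6633 -92.9697  88.5745]
 [ 44.1523 -96.0905  86.3131]
 [ 42.7269 -98.8798  87.0616]
 [ 45.1112 -87.6129  82.5102]
 [ 36.2564 -90.0328  87.0653]
 [ 36.9041 -92.9282  86.7574]
 [ 37.7366 -95.8367  86.3549]
 [ 41.6791 -98.9344  84.3611]
 [ 40.9665 -87.5094  81.3894]]
row [-0.6509 -0.6484  0.0336] [ 0.0014 -0.0015 84.6659]
[[ 0.216   0.9764  0.    ]
 [ 0.9764 -0.216   0.    ]
 [ 0.     -0.     -1.    ]]
1.0 q [ 61.9662  30.2208  82.0862   0.0005  67.6913 -10.2271] p [0.1911 0.5951 0.2336] F [0.0787 0.9364 0.5204] op 0.9966967259971422 0.0
```

```bash
python3 -m jog '[[1,-0.651,-0.648,0.03,0,0,84.7],[1,-0.651,-0.648,0.03,0,0,84.7],[1,-0.651,-0.648,0.03,0,0,84.7],[1,-0.651,-0.648,0.03,0,0,84.7],[1,-0.651,-0.648,0.03,0,0,84.7],[1,-0.651,-0.648,0.03,0,0,84.7],[1,-0.651,-0.648,0.03,0,0,84.7],[1,-0.651,-0.648,0.03,0,0,84.7],[1,-0.651,-0.648,0.03,0,0,84.7],[1,-0.651,-0.648,0.03,0,0,84.7],[1,-0.651,-0.648,0.03,0,0,84.7],[1,-0.651,-0.648,0.03,0,0,84.7],[1,-0.651,-0.648,0.03,0,0,84.7],[1,-0.651,-0.648,0.03,0,0,84.7],[1,-0.651,-0.648,0.03,0,0,84.7],[1,-0.651,-0.648,0.03,0,0,84.7],[1,-0.651,-0.648,0.03,0,0,84.7],[1,-0.651,-0.648,0.03,0,0,84.7]]'
python3 - <<'E'
from h import *
o,P,yp=frame();row(o+P@[-.114,-.06,.112],tool(0));st()
E
```

```text
time_s: 3.25
position: [0.612, -0.2194, 0.2036]
tcp_rot: [[0.215, 0.977, -0.001], [0.977, -0.215, 0.001], [0.001, -0.001, -1.0]]
force: [-0.6, 0.1, -0.2]
opening: 1.003
grasp_force: 0.0
row [-0.0019  0.001   0.0916] [-0.0678 -0.0342  0.0412]
3.25 q [-29.5539  34.0626  79.8867   0.0139  66.1256 -17.1279] p [ 0.612  -0.2194  0.2036] F [-0.6431  0.1041 -0.2109] op 1.002835249785518 0.0
```

```bash
python3 -m jog '[[1,-0.002,0.001,0.05,0,0,0],[1,-0.002,0.001,0.075,0,0,0],[1,-0.002,0.001,0.09,0,0,0],[1,-0.002,0.001,0.09,0,0,0],[0,-0.002,0.001,0.09,0,0,0],[0,-0.002,0.001,0.09,0,0,0],[0,-0.002,0.001,0.09,0,0,0],[0,-0.002,0.001,0.09,0,0,0],[0,-0.002,0.001,0.09,0,0,0],[0,-0.002,0.001,0.09,0,0,0]]'
python3 - <<'E'
from h import *
st(); p,d=viewer.capture("side");cv2.imwrite("pics/s1.png",cv2.resize(p[120:300,180:360],None,fx=3,fy=3))
E
```

```text
time_s: 4.5
position: [0.6132, -0.2232, 0.1135]
tcp_rot: [[0.217, 0.976, -0.0], [0.976, -0.217, 0.0], [0.0, -0.0, -1.0]]
force: [-0.5, 0.6, 0.0]
opening: 0.404
grasp_force: 0.0
4.5 q [-29.7914  40.4962  83.4435  -0.0003  56.0646 -17.2824] p [ 0.6132 -0.2232  0.1135] F [-0.5219  0.6008  0.0158] op 0.4038808768786551 0.0
```

View pics/s1.png

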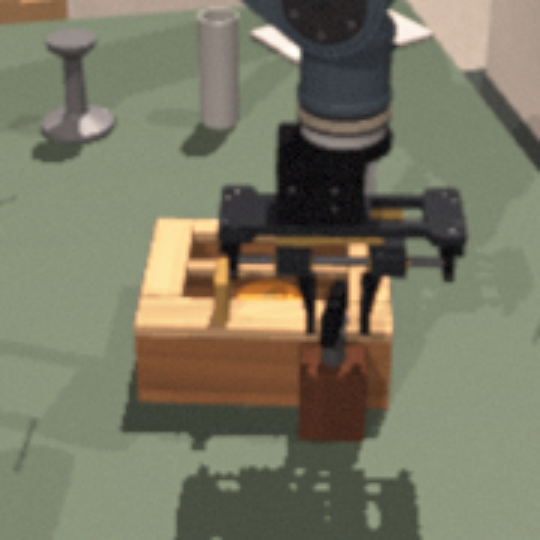

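The fingers straddle the knob bar (around (335,310) in the crop) and are still closing.

```bash
python3 -m jog '[[0,0,0,0,0,0,0],[0,0,0,0,0,0,0],[0,0,0,0,0,0,0],[0,0,0,0,0,0,0],[0,0,0,0,0,0,0]]'
```

```text
time_s: 5.18
position: [0.6107, -0.2228, 0.1131]
tcp_rot: [[0.216, 0.976, -0.006], [0.976, -0.216, 0.001], [0.0, -0.006, -1.0]]
force: [-5.9, -0.8, 2.1]
opening: 0.157
grasp_force: 30.0
```

```bash
python3 -m jog '[[0,0,-0.002,0,0,0,5],[0,0,-0.002,0,0,0,12],[0,0,-0.002,0,0,0,19],[0,0,-0.002,0,0,0,26],[0,0,-0.002,0,0,0,33],[0,0,-0.002,0,0,0,40],[0,0,-0.002,0,0,0,47],[0,0,-0.002,0,0,0,54],[0,0,-0.002,0,0,0,61],[0,0,-0.002,0,0,0,68],[0,0,-0.002,0,0,0,75],[0,0,-0.002,0,0,0,80],[0,0,-0.002,0,0,0,80],[0,0,-0.002,0,0,0,80]]'
```

```text
time_s: 6.92
position: [0.6099, -0.222, 0.1131]
tcp_rot: [[0.999, -0.043, -0.003], [-0.043, -0.999, 0.002], [-0.003, -0.002, -1.0]]
force: [-5.1, 1.2, 1.0]
opening: 0.161
grasp_force: 30.0
```

```bash
python3 -m jog '[[1,0,0,0,0,0,0],[1,0,0,0,0,0,0],[1,0,0,0,0,0,0],[1,0,0,0,0,0,0],[1,0,0,0,0,0,0],[1,0,0,-0.03,0,0,0],[1,0,0,-0.07,0,0,0],[1,0,0,-0.1,0,0,0],[1,0,0,-0.12,0,0,0],[1,0,0,-0.12,0,0,0]]'
python3 - <<'E'
from h import *
p,d=viewer.capture("side");cv2.imwrite("pics/s2.png",cv2.resize(p[120:300,180:360],None,fx=3,fy=3))
for c in("top","side"):
    viewer.capture(c)
    for t in("pull","clamp_grip","gate_hinge"): print(c,t,[(np.round(x["xyz"],3).tolist(),round(x["p"],2)) for x in models.tip_of(c,t)[:2]])
o,P,yp=frame(); g=o+P@[-.068,yp,.109]; T=tool(-20); print(g)
for k in(-.09,.004): row(g+T[:,2]*k,T)   # TCP: grasp point + 8mm, raised 4mm
st()
E
```

```text
time_s: 8.18
position: [0.6124, -0.2233, 0.2356]
tcp_rot: [[0.999, -0.044, 0.004], [-0.044, -0.999, -0.002], [0.004, 0.002, -1.0]]
force: [0.3, 0.0, -0.1]
opening: 0.999
grasp_force: 0.0
top pull [([0.53, -0.155, 0.111], 0.76), ([0.515, -0.12, 0.012], 0.56)]
top clamp_grip [([0.611, -0.224, 0.122], 0.4)]
top gate_hinge [([0.561, -0.005, 0.065], 0.59)]
side pull [([0.528, -0.154, 0.108], 0.85)]
side clamp_grip [([0.61, -0.219, 0.116], 0.89)]
side gate_hinge [([0.562, -0.001, 0.073], 0.76)]
[ 0.5283 -0.1556  0.109 ]
row [-0.0909 -0.033   0.0393] [ 13.8828  16.6591 -79.1773]
row [-0.0852 -0.0646  0.1276] [ 13.8828  16.6591 -79.1773]
8.625 q [-29.8431  32.3049  78.1834  -0.0017  69.5889  62.6636] p [ 0.6111 -0.2226  0.2327] F [0.4645 1.0634 0.1715] op 0.9988116274557671 0.0
```

View pics/s2.png

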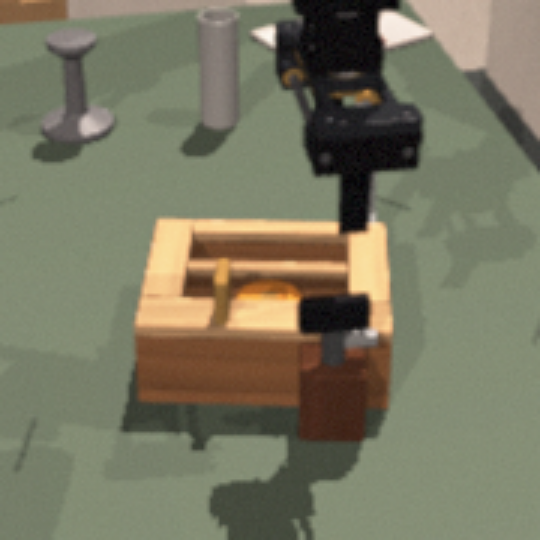

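The bar now lies across its block with the dog pointing away from the gate (355,338 in the crop), so the clamp is clear. I move to a point above the pull, tool tilted 20°.

```bash
python3 -m jog '[[1,-0.03,-0.01,0,5,6,-28],[1,-0.06,-0.02,0.01,10,12,-55],[1,-0.091,-0.033,0.039,13.9,16.7,-79.2],[1,-0.091,-0.033,0.039,13.9,16.7,-79.2],[1,-0.091,-0.033,0.039,13.9,16.7,-79.2],[1,-0.091,-0.033,0.039,13.9,16.7,-79.2],[1,-0.091,-0.033,0.039,13.9,16.7,-79.2],[1,-0.091,-0.033,0.039,13.9,16.7,-79.2],[1,-0.091,-0.033,0.039,13.9,16.7,-79.2],[1,-0.091,-0.033,0.039,13.9,16.7,-79.2]]'
python3 - <<'E'
from h import *
o,P,yp=frame(); g=o+P@[-.068,yp,.109]; T=tool(-20)
row(g+T[:,2]*.004,T);st()
E
```

```text
time_s: 9.88
position: [0.5218, -0.1856, 0.1944]
tcp_rot: [[0.204, 0.976, 0.075], [0.917, -0.217, 0.334], [0.342, 0.001, -0.94]]
force: [-0.4, 0.0, 0.1]
opening: 1.0
grasp_force: 0.0
row [-0.0004 -0.0002  0.0948] [ 0.0718 -0.0065 -0.0441]
9.875 q [-40.7405  30.4876  92.6719  19.044   67.713  -37.1748] p [ 0.5218 -0.1856  0.1944] F [-0.4401  0.0154  0.0534] op 0.9997437741566584 0.0
```

```bash
python3 -m jog '[[1,0,0,0.05,0,0,0],[1,0,0,0.08,0,0,0],[1,0,0,0.095,0,0,0],[1,0,0,0.095,0,0,0],[0,0,0,0.095,0,0,0],[0,0,0,0.095,0,0,0],[0,0,0,0.095,0,0,0],[0,0,0,0.095,0,0,0],[0,0,0,0.095,0,0,0],[0,0,0,0.095,0,0,0],[0,0,0,0.095,0,0,0],[0,0,0,0.095,0,0,0],[0,0,0,0.095,0,0,0],[0,0,0,0.095,0,0,0],[0,0,0,0.095,0,0,0]]'
python3 - <<'E'
from h import *
st()
# gate sweep in tool frame: rotate about hinge axis by a
o,P,yp=frame(); h=o+P@[.09,yp,.07]; s=bot.read_state();p=np.array(s["position"]);R0=np.array(s["tcp_rot"])
print("hinge->tcp pen frame",P.T@(p-h))
for a in range(5,111,5):
    Q=R.from_rotvec(P[:,1]*np.radians(a)).as_matrix()
    print(a,np.round(R0.T@(Q@(p-h)+h-p),3),np.round(R.from_matrix(R0.T@Q@R0).as_rotvec(degrees=True),1),"z",(Q@(p-h)+h)[2])
E
```

```text
time_s: 11.75
position: [0.5291, -0.1541, 0.1053]
tcp_rot: [[0.203, 0.976, 0.076], [0.917, -0.216, 0.334], [0.342, 0.002, -0.94]]
force: [-0.4, -0.4, -0.5]
opening: 0.132
grasp_force: 30.0
11.75 q [-37.7792  37.6555  97.3853  22.0394  55.7702 -39.5355] p [ 0.5291 -0.1541  0.1053] F [-0.4073 -0.3522 -0.4959] op 0.1321850185976154 29.98504027000763
hinge->tcp pen frame [-0.1563 -0.0005  0.0353]
5 [ 0.008  0.    -0.011] [ 0. -5. -0.] z 0.11875082550438107
10 [ 0.017  0.    -0.022] [  0. -10.  -0.] z 0.131870939703023
15 [ 0.027  0.    -0.032] [  0. -15.  -0.] z 0.1445201786918301
20 [ 0.038  0.    -0.041] [  0. -20.  -0.] z 0.15660227412427824
25 [ 0.049  0.    -0.049] [  0. -25.  -0.] z 0.16802527395875777
30 [ 0.061  0.    -0.056] [  0.  -30.   -0.1] z 0.17870224226913248
35 [ 0.074  0.    -0.062] [  0.  -35.   -0.1] z 0.18855192087963063
40 [ 0.087  0.    -0.066] [  0.  -40.   -0.1] z 0.19749934778862782
45 [ 0.101  0.    -0.07 ] [  0.  -45.   -0.1] z 0.20547642767474245
50 [ 0.115  0.    -0.072] [  0.  -50.   -0.1] z 0.2124224501433487
55 [ 0.128  0.    -0.073] [  0.  -55.   -0.1] z 0.21828455176933742
60 [ 0.142  0.    -0.073] [  0.  -60.   -0.1] z 0.22301811841970115
65 [ 0.156  0.    -0.072] [  0.  -65.   -0.1] z 0.22658712479402485
70 [ 0.17  0.   -0.07] [  0.  -70.   -0.1] z 0.22896440859877498
75 [ 0.184  0.    -0.066] [  0.  -75.   -0.1] z 0.23013187726875417
80 [ 0.197  0.    -0.061] [  0.  -80.   -0.1] z 0.23008064566244704
85 [ 0.209  0.    -0.055] [  0.  -85.   -0.1] z 0.2288111036833121
90 [ 0.221  0.    -0.048] [  0.  -90.   -0.2] z 0.22633291331238098
95 [ 0.233  0.    -0.04 ] [  0.  -95.   -0.2] z 0.22266493507474866
100 [ 0.244  0.    -0.031] [   0.  -100.    -0.2] z 0.21783508449958938
105 [ 0.253  0.    -0.021] [   0.  -105.    -0.2] z 0.21188011966612358
110 [ 0.262  0.    -0.01 ] [   0.  -110.    -0.2] z 0.20484536145244003
```

```bash
python3 -m jog '[[0,0.008,0,-0.011,0,-5,0],[0,0.017,0,-0.022,0,-10,0],[0,0.027,0,-0.032,0,-15,0],[0,0.038,0,-0.041,0,-20,0],[0,0.049,0,-0.049,0,-25,0],[0,0.061,0,-0.056,0,-30,0],[0,0.074,0,-0.062,0,-35,0],[0,0.087,0,-0.066,0,-40,0],[0,0.087,0,-0.066,0,-40,0]]'
cat > c.py <<'E'
from h import *
st();o,P,yp=frame(); h=o+P@[.09,yp,.07]; s=bot.read_state();p=np.array(s["position"]);R0=np.array(s["tcp_rot"])
v=P.T@(p+0*R0[:,2]-h);print("rel",v,"gate deg~",180-np.degrees(np.arctan2(v[2],v[0]))-np.degrees(np.arctan2(.0353,.1563)),"r",np.hypot(v[0],v[2]), "phi",np.degrees(np.arctan2(-(P.T@R0[:,2])[0],-R0[2,2])),"Fpen",P.T@np.array(s["force"]))
E
python3 c.py
```

```text
time_s: 12.88
position: [0.5427, -0.096, 0.1979]
tcp_rot: [[0.2, 0.977, -0.07], [0.918, -0.212, -0.336], [-0.344, 0.003, -0.939]]
force: [2.1, -4.1, 0.8]
opening: 0.137
grasp_force: 30.2
12.875 q [-11.0504  29.4492  94.1455 -23.6543  58.9224  13.9848] p [ 0.5427 -0.096   0.1979] F [ 2.1363 -4.1186  0.8159] op 0.1366607851121759 30.18443622965675
rel [-0.0967 -0.0012  0.1279] gate deg~ 40.19799921274018 r 0.1603352240428366 phi 20.098135499770446 Fpen [-3.56   -2.9754  0.8159]
```

```bash
python3 -m jog '[[0,0.008,0,-0.011,0,-5,0],[0,0.017,0,-0.022,0,-10,0],[0,0.027,0,-0.032,0,-15,0],[0,0.038,0,-0.041,0,-20,0],[0,0.049,0,-0.049,0,-25,0],[0,0.061,0,-0.056,0,-30,0],[0,0.074,0,-0.062,0,-35,0],[0,0.087,0,-0.066,0,-40,0],[0,0.101,0,-0.070,0,-45,0],[0,0.101,0,-0.070,0,-45,0]]';python3 c.py
```

```text
time_s: 14.12
position: [0.5697, 0.0196, 0.2289]
tcp_rot: [[0.092, 0.977, -0.191], [0.411, -0.212, -0.887], [-0.907, 0.003, -0.421]]
force: [5.2, -1.2, 5.0]
opening: 0.136
grasp_force: 30.1
14.125 q [ 14.8365  46.8183  79.4596 -54.1909  94.7541  44.0897] p [0.5697 0.0196 0.2289] F [ 5.2368 -1.194   5.035 ] op 0.136368298594363 30.096847763888945
rel [ 0.022  -0.0026  0.1589] gate deg~ 85.15895343976064 r 0.160370430137896 phi 65.10139648824325 Fpen [-0.0348 -5.3711  5.035 ]
```

```bash
python3 -m jog '[[0,0.004,0,-0.0055,0,-2.5,0],[0,0.008,0.001,-0.011,0,-5,0],[0,0.0125,0.001,-0.0165,0,-7.5,0],[0,0.017,0.002,-0.022,0,-10,0],[0,0.022,0.002,-0.027,0,-12.5,0],[0,0.022,0.002,-0.027,0,-12.5,0],[0,0.022,0.002,-0.027,0,-12.5,0],[0,0.022,0.002,-0.027,0,-12.5,0]]';python3 c.py
```

```text
time_s: 15.12
position: [0.5774, 0.052, 0.2206]
tcp_rot: [[0.049, 0.977, -0.209], [0.21, -0.215, -0.954], [-0.977, 0.003, -0.215]]
force: [5.5, 1.6, 4.4]
opening: 0.139
grasp_force: 30.0
15.125 q [ 18.6569  54.2515  74.3879 -60.0281 104.988   46.2959] p [0.5774 0.052  0.2206] F [5.477  1.5787 4.379 ] op 0.13857525578510715 30.04196830552246
rel [ 0.0554 -0.0031  0.1506] gate deg~ 97.46234902371685 r 0.16043359366711926 phi 77.55777339406967 Fpen [ 2.7244 -5.0068  4.379 ]
```

```bash
cat >> c.py <<'E'
F=P.T@np.array(s["force"]);print("tangential",(F[0]*v[2]-F[2]*v[0])/np.hypot(v[0],v[2]),"radial",(F[0]*v[0]+F[2]*v[2])/np.hypot(v[0],v[2]))
E
python3 -m jog '[[0,0.0016,0,-0.0023,0,-1,0],[0,0.0032,0,-0.0046,0,-2,0],[0,0.0048,0,-0.0068,0,-3,0],[0,0.0064,0,-0.009,0,-4,0],[0,0.008,0,-0.011,0,-5,0],[0,0.008,0,-0.011,0,-5,0],[0,0.008,0,-0.011,0,-5,0]]' | grep force;python3 c.py
```

```text
force: [7.1, 2.6, 5.1]
grasp_force: 30.0
16.0 q [ 19.8221  57.3314  72.4122 -62.4855 108.8528  46.7326] p [0.5803 0.0644 0.2153] F [7.1457 2.635  5.1153] op 0.13357779420664484 30.043793943841592
rel [ 0.0681 -0.0032  0.1453] gate deg~ 102.38883220836343 r 0.1604409787988741 phi 82.55572516318801 Fpen [ 4.1161 -6.408   5.1153]
tangential 1.5557855562419007 radial 6.378679928122301
```

```bash
for i in 1; do python3 -m jog '[[0,0.0008,0.0005,-0.0012,0,-0.5,0],[0,0.0016,0.001,-0.0023,0,-1,0],[0,0.0024,0.001,-0.0034,0,-1.5,0],[0,0.0032,0.001,-0.0046,0,-2,0],[0,0.0032,0.001,-0.0046,0,-2,0]]' | grep force;python3 c.py; done; python3 -m jog '[[0,0.0008,0,-0.0012,0,-0.5,0],[0,0.0016,0,-0.0023,0,-1,0],[0,0.0016,0,-0.0023,0,-1,0]]' | grep force;python3 c.py
```

```text
force: [5.0, 3.4, 6.8]
grasp_force: 30.0
16.625 q [ 20.2146  58.6351  71.5254 -63.4798 110.4927  46.7318] p [0.5815 0.0694 0.2128] F [5.0289 3.3955 6.7898] op 0.13944277911918807 30.017002741224132
rel [ 0.0732 -0.0033  0.1428] gate deg~ 104.41047808628139 r 0.1604498909579865 phi 84.61392139610065 Fpen [ 4.4014 -4.1769  6.7898]
tangential 0.8199392925324818 radial 8.049973295719756
force: [5.5, 3.5, 5.9]
grasp_force: 30.0
17.0 q [ 20.4079  59.2648  71.1249 -63.9921 111.2541  46.7681] p [0.582  0.0718 0.2115] F [5.5424 3.5349 5.8749] op 0.13632112339598038 30.01797943406018
rel [ 0.0757 -0.0033  0.1415] gate deg~ 105.41153893621728 r 0.16046752527063818 phi 85.62011338661914 Fpen [ 4.6485 -4.6481  5.8749]
tangential 1.328466214112262 radial 7.372800703742197
```

```bash
python3 -m jog '[[0,0.0008,0,-0.0012,0,-0.5,0],[0,0.0016,0,-0.0023,0,-1,0],[0,0.0016,0,-0.0023,0,-1,0]]' | grep force:;python3 c.py|tail -2;  python3 -m jog '[[0,0.0008,0,-0.0012,0,-0.5,0],[0,0.0016,0,-0.0023,0,-1,0],[0,0.0016,0,-0.0023,0,-1,0]]' | grep force:;python3 c.py | tail -2
```

```text
force: [4.7, 4.5, 7.2]
grasp_force: 30.0
rel [ 0.0781 -0.0034  0.1401] gate deg~ 106.41530078721266 r 0.16041635564347048 phi 86.62134018380803 Fpen [ 5.3777 -3.6556  7.1925]
tangential 1.1944361984789336 radial 8.900823382491938
force: [5.2, 2.0, 7.1]
grasp_force: 30.0
rel [ 0.0801 -0.0034  0.139 ] gate deg~ 107.22999470608383 r 0.16046729262999812 phi 87.6695497072527 Fpen [ 3.054  -4.6614  7.1024]
tangential -0.9005885169221022 radial 7.678558712836456
```

```bash
python3 -m jog '[[0,0.0004,0,-0.0006,0,-0.25,0],[0,0.0008,0,-0.0012,0,-0.5,0],[0,0.0008,0,-0.0012,0,-0.5,0]]' | grep force:;python3 c.py|tail -2
python3 - <<'E'
from h import *
p,d=viewer.capture("side");cv2.imwrite("pics/s3.png",cv2.resize(p[100:280,200:380],None,fx=3,fy=3))
E
```

```text
force: [3.9, -2.3, 9.3]
grasp_force: 30.0
rel [ 0.0805 -0.0034  0.1388] gate deg~ 107.40247406679109 r 0.1604421818872037 phi 88.23291363376482 Fpen [-1.437  -4.3609  9.291 ]
tangential -5.906457720884324 radial 7.314468628127802
```

View pics/s3.png

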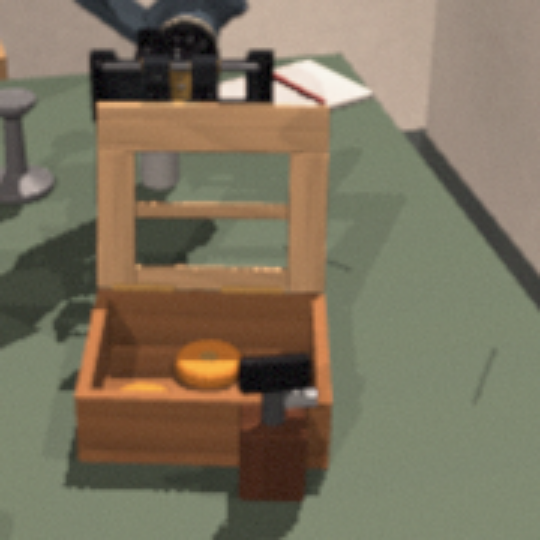

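Contact is clear: the tangential force changed from +1 to −6 N at about 107°, which agrees with the tip I saw (predicted 106–107°). The picture shows the gate leaning past upright with the gripper behind it. I release now.

```bash
python3 -m jog '[[1,0,0,0,0,0,0],[1,0,0,0,0,0,0],[1,0,0,0,0,0,0],[1,0,0,0,0,0,0],[1,0,0,0,0,0,0],[1,0,0,0,0,0,0],[1,0,0,0,0,0,0],[1,0,0,-0.01,0,0,0],[1,-0.005,0,-0.025,0,0,0],[1,-0.015,0,-0.04,0,0,0],[1,-0.03,0,-0.055,0,0,0],[1,-0.05,0,-0.065,0,0,0],[1,-0.08,0,-0.07,0,0,0],[1,-0.08,0,-0.07,0,0,0],[1,-0.08,0,-0.07,0,0,0]]';python3 - <<'E'
from h import *
st()
for c in("top","side"):
    p,d=viewer.capture(c);cv2.imwrite(f"pics/{c}4.png",p)
    for t in("pull","stand","tube","dome","wheel0","clamp_grip"): print(c,t,[(np.round(x["xyz"],3).tolist(),round(x["p"],2)) for x in models.tip_of(c,t)[:3]])
E
```

```text
time_s: 20.05
position: [0.5972, 0.1433, 0.2892]
tcp_rot: [[0.009, 0.977, -0.215], [0.035, -0.215, -0.976], [-0.999, 0.001, -0.036]]
force: [0.0, 0.3, -1.0]
opening: 1.0
grasp_force: 0.0
20.05 q [ 25.0125  57.3736  61.9777 -67.4712 120.7971  36.3975] p [0.5972 0.1433 0.2892] F [ 0.0132  0.2772 -0.956 ] op 0.9996289344543385 0.0
top pull [([0.582, 0.079, 0.211], 0.58)]
top stand [([0.434, 0.39, 0.001], 0.87)]
top tube [([0.608, 0.37, 0.001], 0.95), ([0.624, -0.144, 0.015], 0.22)]
top dome [([0.436, -0.426, 0.001], 0.89)]
top wheel0 [([0.516, -0.122, 0.011], 0.82), ([0.587, -0.059, 0.013], 0.62), ([0.622, -0.142, 0.013], 0.58)]
top clamp_grip [([0.614, -0.221, 0.122], 0.65)]
side pull [([0.585, 0.081, 0.21], 0.77)]
side stand [([0.432, 0.389, 0.001], 0.81)]
side tube [([0.61, 0.376, 0.004], 0.63), ([0.439, -0.424, 0.003], 0.55)]
side dome [([0.434, -0.421, 0.002], 0.88)]
side wheel0 [([0.589, -0.06, 0.014], 0.81), ([0.511, -0.119, 0.014], 0.48)]
side clamp_grip [([0.608, -0.218, 0.117], 0.74)]
```

View pics/side4.png

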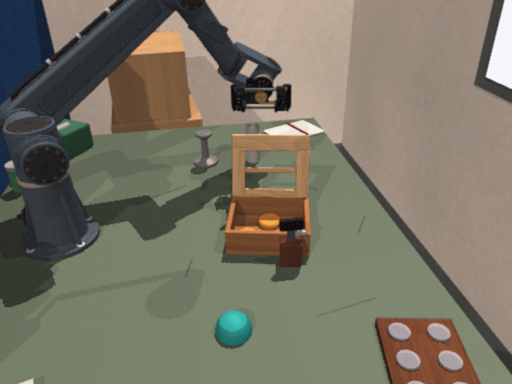

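View pics/top4.png

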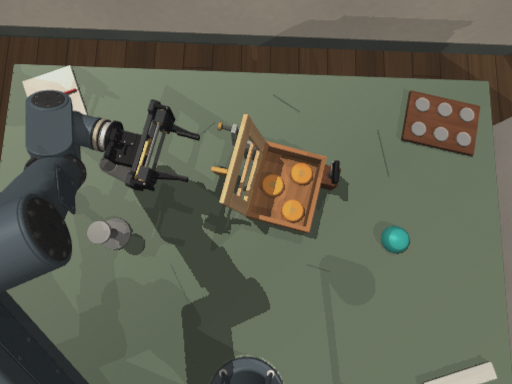

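The gate leans on the stop by itself (side view (270,165), top view (245,170)). The gripper is clear of it, and the dome, stand, tube and wheels have not moved.

```bash
python3 -c "
from rig import workorder; print(workorder.hand_in())"
```

```text
the job is handed in; nothing more can be done
None
```

I turned the clamp knob about 80° clear of the gate and laid the gate against its stop at about 107°, where it leans by itself; the job is handed in at about 20 s, but no verdict was shown.

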